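# Set a whetstone against the flip stop of a sharpening board

### The job

Get the sharpening board ready for use: flip its steel stop fully down across the board, then slide the grey sharpening stone, without lifting it, so that it lies flush along the raised rail and its end bears on the stop. Lean the stone on the stop with a steady push of about 10 N for a second so that it is truly home, but never load the stop with more than 20 N, neither through the stone nor with the hand; leave the basket, jug and canister where they are.

Things in the scene. Friction and masses are not known exactly. Their poses are not given: they have to be found in the camera images.
- board: Wooden sharpening board, fixed. Origin at counter height; upper face 18 mm above it, spanning own x -72 to 64, own y -175 to 165 mm; own z up. A rail 16 mm wide, 12 mm high above the upper face, runs along own y from -162 to 102 mm; its inner face, which the stone is to touch, is at own x = 30 mm and looks to own -x. The stone is pushed to the stop along own +y.
- stop_pivot (a point): Fixed point on the board, own position (46, 136, 32) mm, on the stop's hinge axis (level, along own y) at the middle of the slot of its steel bracket. The bracket is clamped anywhere up to 7 mm either way from here along own y, with the stop in it: the readings do not tell where, see or feel it. Two cheeks, 26 mm high over the board, flank the stop, own x 33 to 59 mm.
- stop_flag (a joint): Angle of the flip stop, rad: 0 = down on its limit, level, pointing to the board's own -x; 1.57 upright; to 1.95 leaning to own +x. Starts up; hinge friction (0.09 N m) holds it anywhere. Steel bar 80 mm long from the hinge axis, 12 mm thick along own y (its origin is on the axis at mid-thickness, so the stone's end rests 6 mm short of it), 18 mm high, 5 to 23 mm over the board when down.
- stone: Sharpening stone, plain grey block lying loose and flat on the board: 60 mm along own x, 180 mm along own y, 26 mm high; origin at the centre of its underside; 0.4 to 0.75 kg, sliding takes roughly 2 to 8 N. Own y points to the stop, own x to the rail, within 5 degrees at the start. It starts about 10 to 22 mm off the rail and 20 to 85 mm short of the stop.
- stone_front (a point): Middle of the lower edge of the stone's end that goes against the stop; stone own position (0, 90, 0) mm.
- stone_rail_a (a point): On the lower edge of the stone's side that goes against the rail, near the stop end; stone own position (30, 80, 0) mm.
- stone_rail_b (a point): The same edge near the other end; stone own position (30, -80, 0) mm.
- basket: Bystander: empty open aluminium steamer basket, 176 mm across (212 mm over its handles), 70 mm high; origin at the centre of its underside.
- jug: Bystander: glass measuring jug, 104 mm across, 130 mm high, handle on one side to 91 mm from the axis; origin at the centre of its underside.
- canister: Bystander: orange plastic canister with twist cap, 90 mm across, 138 mm high; origin at the centre of its underside.
Not all that is in view belongs to the job. What is meant by the stone is not purple, and is the larger of those in its own colour.

How it is judged:
On the way, in this order (a step that is already met when the one before it is completed fails the run):
1. the stop is fully down (within 0.05 rad), before the stone has reached it (value of joint stop_flag below 0.05 rad and y of stone_front in the frame of stop_flag below -0.012 m), for 0.2 s.
2. the stone is pressed on the lowered stop with more than 5 N for half a second (contact force between stone and stop_flag above 5 N and value of joint stop_flag below 0.05 rad), for 0.5 s.
At the end, for the whole second after the job is handed in: The stop is down (within 0.05 rad); the stone lies flat on the board, at rest, its end within 2 mm of the stop's face and its side within 2.5 mm of the rail at both ends (value of joint stop_flag below 0.05 rad and y of stone_front in the frame of stop_flag between -0.008 and -0.0035 m and x of stone_rail_a in the frame of board between 0.0275 and 0.0325 m and x of stone_rail_b in the frame of board between 0.0275 and 0.0325 m and z of stone in the frame of board below 0.0205 m and angle between stone's own z axis and vertical below 0.03 rad and linear speed of stone below 0.01 m/s); the robot touches nothing.
It fails at once if the stone loads the stop with more than 20 N (contact force between stone and stop_flag above 20 N).
It fails at once if the robot presses the stop with more than 20 N (contact force between any of the fingers, the arm and stop_flag above 20 N).
It fails at once if the stone is lifted off the board by more than 10 mm (z of stone in the frame of board above 0.028 m).
It fails at once if a bystander is moved by more than 20 mm (distance of any of basket, jug, canister from where it was at the start of the episode above 0.02 m).
It also fails if it takes over 72 s, if anything falls off the work surface, if the arm or the gripper's body presses on something with over 40 N, if the wrist force passes 120 N, or if a joint passes its speed limit or range.

### The arm

A 6-joint arm with a two-finger parallel gripper is mounted at the origin on the work surface. World frame = base frame: x ahead of the robot, y to its left, z up, the work surface at z = 0. Lengths are in m, angles in rad, forces in N, time in s.
With the tool pointing down it reaches from about 0.275 to 0.825 m from the base axis. Payload 4.9 kg.
Tool frame: the origin (TCP) lies on the front face of the gripper's body, between the roots of the fingers; the fingertips stand 73 mm ahead of it and the grasp point (between the pads) lies 54 mm ahead of it; z points along the fingers, y is the direction in which the jaws open and shut (so a half turn about z gives the same grasp; the last joint's range is limited). The gripper opens to 85 mm and grips with 20 to 120 N. Pads are 22 mm wide; open, the fingers measure 114 mm over their backs; the gripper's body (76 mm by 85 mm) begins 54 mm behind the grasp point. The pads swing forward as they close: fully open they stand 13 mm farther back than shut.
Start: joints at [1.16, 0.326, -0.193, 1.052, 0, 1.437], TCP at [0.15, 0.529, 0.304] pointing down, gripper open.
Joint ranges: [-2.65, 2.65], [-0.97, 1.79], [-1.3, 1.35], [-1.93, 2.1], [-1.47, 1.37], [-3.14, 3.14]. Speed limits (rad/s): [2.57, 2.57, 3.14, 3.14, 3.14, 3.14].

### API

Orientations are given as a unit quaternion [x, y, z, w].
In Python, from plant import sense, get_image, job, spot_in gives the robot as it stands.
- The arm moves only by the tool jog_arm, never from a script. Its argument "plan" is text: rows parted by semicolons, each of 4 numbers parted by spaces: the shift along the tool's x, y, z in units of 30 mm (1.0 is 30 mm), then the turn about the tool's z in rad. In form: tx ty tz spin; .... A call has 1 to 5 rows; each row is the pose to reach, as a shift and turn from the pose commanded when the call began, along the tool's axes at that moment; what a row does not reach only later rows make up. A row lasts 1/12 s, in which the tool goes at most 41.7 mm and 7.16 degrees, less where a joint would pass 70% of its speed; a pose out of reach is approached as far as the arm can. A call with a gripper value outside its range is refused whole. "claw" is the finger opening in mm, from 0 to 85.4, set as the call begins (left out, the last holds). The fingers move at their own pace and stop on an object; "squeeze" is the grip in N (left out, the last holds). Time passes only in rows, so rows that repeat a pose let the fingers close. It gives the time, the measured TCP pose, the force and the opening at its end, in the units of the state.
- sense(): the state, without advancing time (a new reading comes with each control period).
- get_image(name): name is "scene" or "top"; returns a dict with "frame" (420x560x3 uint8, red, green, blue), "fovy" (degrees; the focal length in pixels is half the picture's height over the tangent of half this angle, whatever the lens; pixels are square), "cx", "cy" (the principal point, pixels), "eye" and "attitude" of the camera in the world. Camera axes: x right, y down, z forward; pixel columns grow to the right and rows downward; lengths in m; the calibration is good to about 2 mm. A picture is of the moment at which its call begins. There is no depth.
- job.hand_in(): hands the job in, once; it reports no verdict.
Trained networks look in a picture, given as the dict that the camera call returned (one of the last four; its "shot" number tells which), for a name from the list of things; names that differ only in an ending like _2 or _b are one class to them, and where a whole thing is asked for, a point or a joint stands for the part that bears it (a point fixed in the world has none). Each returns a list of dicts, best first, with "conf" (0 to 1); they miss things now and then, are a little off and sometimes report something else, mostly with a low value. They report only what shows in the picture. A call takes as long as a camera call. They do not tell look-alikes from the thing itself.
- spot_in(picture, name): "rect" ([left, top, width, height] in pixels, round what is visible of it).
The state is a dict: "time": time; "joints": joint angles; "qvel": joint speeds; "joint_torque": joint torques, N m; "eef_pos": TCP position; "ee_rot": TCP orientation; "contact_force": force on the tool from outside, world axes, zero at the start; "wrist_torque": the same for the moment, N m; "width": finger opening in m.
Only numpy, scipy, OpenCV 4.12 (cv2) and the standard library are available. Lean on these libraries where they do the work, as an engineer would, in place of code of your own. Each camera call takes 0.05 s, during which the arm holds its last target.

## Working session

There is one attempt and no reset: what is moved stays moved. The work goes in short steps, Python scripts to look and compute and a tool call to move; the robot and the scene stay as the last step left them, time stands still between calls to the robot, and variables do not carry over. Pictures are saved under pics/ and viewed, and the job is handed in when it is done.

Besides the shell and the picture viewer there is one more tool, called after "Request:" by a JSON object that holds its "op" and its "data", one argument or row to a line. jog_arm: Moves the arm, as the interface text tells. Its arguments: {"type":"object","properties":{"plan":{"type":"string"},"claw":{"type":"number"},"squeeze":{"type":"number"}},"required":["plan"]}

```bash
ls; mkdir -p pics; python3 - <<'E'
from plant import sense,get_image,spot_in
import cv2,numpy as np,pickle
s=sense();print({k:np.round(v,4).tolist() if not np.isscalar(v) else v for k,v in s.items()})
for n in ["scene","top"]:
    p=get_image(n);cv2.imwrite(f"pics/{n}0.png",p["frame"][:,:,::-1]);print(n,p["fovy"],p["cx"],p["cy"],p["eye"],p["attitude"])
    pickle.dump(p,open(f"{n}0.pkl","wb"))
    for o in ["board","stop_flag","stone","basket","jug","canister"]:print(o,[(r["rect"],round(r["conf"],2)) for r in spot_in(p,o)])
E
```

```text
pics
{'time': 0.0, 'joints': [1.1598, 0.3269, -0.1936, 1.052, -0.0, 1.4366], 'qvel': [-0.0014, 0.0002, -0.0008, 0.0007, 0.0008, -0.0009], 'joint_torque': [0.0002, -44.3401, 26.244, 0.0155, -0.0001, 0.0], 'eef_pos': [0.1501, 0.5286, 0.3031], 'ee_rot': [0.138, 0.9904, -0.0008, -0.0002], 'contact_force': [-0.5807, -0.5112, -0.076], 'wrist_torque': [-0.0215, 0.0269, -0.0154], 'width': 0.08509240230490218}
scene 46.744200579618294 275.0232325842632 210.8697639033626 [1.21718119 0.59464392 0.92387426] [ 0.37358157  0.84056058 -0.35753154 -0.16144942]
board [([192.6, 177.0, 136.3, 79.7], 0.81)]
stop_flag [([293.0, 220.0, 12.3, 22.7], 0.44)]
stone [([236.5, 190.7, 69.2, 37.7], 0.61), ([324.8, 190.1, 48.4, 23.2], 0.6), ([178.1, 237.2, 37.1, 64.5], 0.57)]
basket [([410.6, 260.7, 81.6, 83.2], 0.93), ([234.5, 186.7, 67.9, 43.1], 0.25)]
jug [([131.7, 126.7, 53.2, 51.8], 0.81)]
canister [([176.9, 104.6, 32.0, 47.7], 0.85)]
top 49.013358061878264 278.90251889980783 210.35747110899334 [0.45983017 0.01837224 1.49877472] [ 0.71071132 -0.70269535  0.02386087 -0.02322336]
board [([245.9, 185.9, 115.0, 59.5], 0.81)]
stop_flag []
stone [([272.9, 121.6, 57.1, 41.1], 0.7), ([238.7, 266.7, 39.0, 25.7], 0.66), ([266.6, 204.3, 63.6, 32.1], 0.64), ([401.0, 235.3, 43.5, 26.3], 0.31)]
basket [([108.7, 199.6, 56.9, 60.7], 0.64)]
jug [([396.8, 177.3, 52.6, 37.5], 0.61)]
canister [([401.4, 233.9, 46.9, 26.2], 0.59)]
```

View pics/scene0.png

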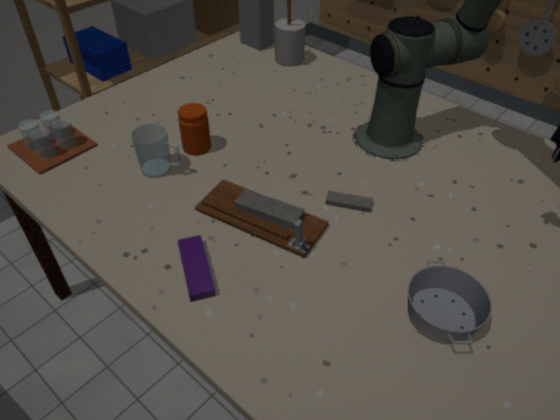

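View pics/top0.png

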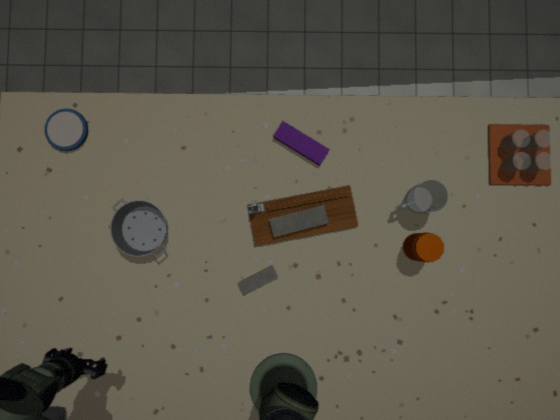

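```bash
python3 - <<'E'
import cv2
a=cv2.imread("pics/top0.png")[165:265,225:380];cv2.imwrite("pics/top0c.png",cv2.resize(a,None,fx=5,fy=5,interpolation=cv2.INTER_CUBIC))
a=cv2.imread("pics/scene0.png")[165:270,180:340];cv2.imwrite("pics/scene0c.png",cv2.resize(a,None,fx=5,fy=5,interpolation=cv2.INTER_CUBIC))
E
```

```text
(no output)
```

View pics/top0c.png

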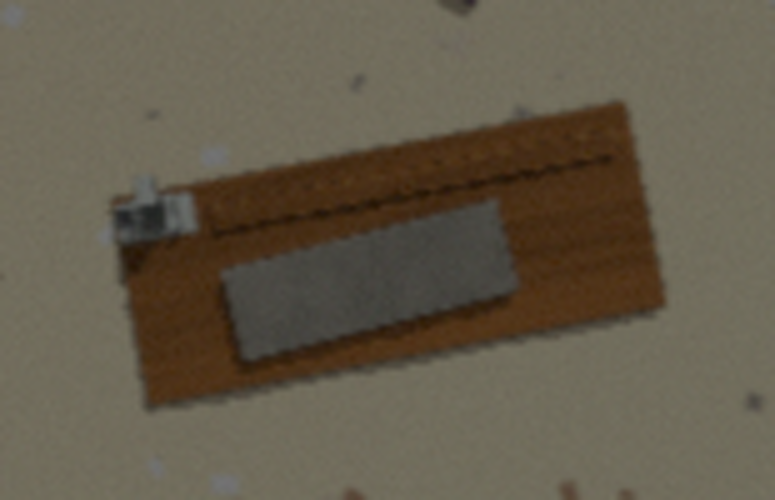

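View pics/scene0c.png

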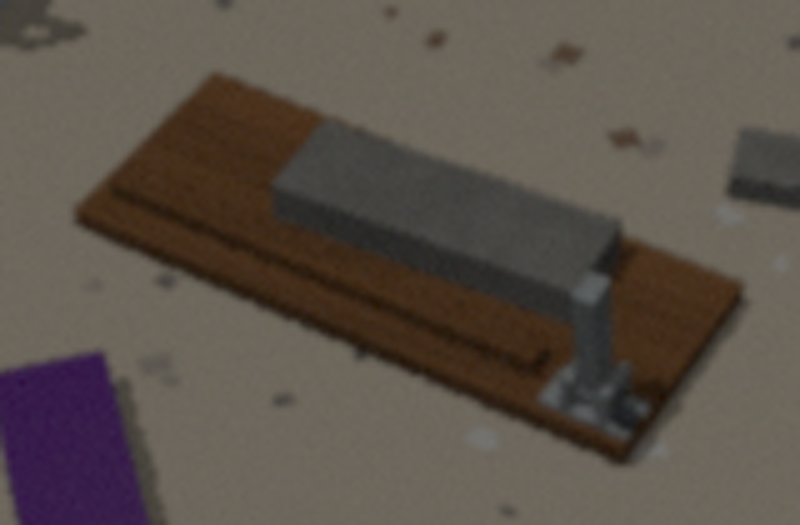

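```bash
cat > h.py <<'E'
import pickle,numpy as np
from scipy.spatial.transform import Rotation as R
from scipy.optimize import least_squares
def load(n): return pickle.load(open(n+".pkl","rb"))
def proj(p,X):
    X=np.atleast_2d(X);c=R.from_quat(p["attitude"]).inv().apply(X-np.array(p["eye"]))
    f=p["frame"].shape[0]/2/np.tan(np.radians(p["fovy"])/2)
    return np.c_[p["cx"]+f*c[:,0]/c[:,2],p["cy"]+f*c[:,1]/c[:,2]]
def ray(p,uv,z):
    f=p["frame"].shape[0]/2/np.tan(np.radians(p["fovy"])/2)
    d=R.from_quat(p["attitude"]).apply([(uv[0]-p["cx"])/f,(uv[1]-p["cy"])/f,1]);e=np.array(p["eye"])
    return e+d*(z-e[2])/d[2]
def W(pose,P):
    P=np.atleast_2d(P).astype(float);c,s=np.cos(pose[2]),np.sin(pose[2])
    return np.c_[pose[0]+c*P[:,0]-s*P[:,1],pose[1]+s*P[:,0]+c*P[:,1],P[:,2]]
E
cat > fit.py <<'E'
from h import *
T,S=load("top0"),load("scene0")
u=lambda L,o:(np.array(L)+.5)/5-.5+np.array(o)
bo=np.array([[64,165,18],[64,-175,18],[-72,-175,18],[-72,165,18]])/1e3
so=np.array([[30,90,44],[30,-90,44],[-30,-90,44],[-30,90,44]])/1e3
bt=u([(112,200),(625,103),(665,305),(147,408)],(225,165)); bs=u([(625,450),(78,212),(215,73),(742,288)],(180,165))
st=u([(222,268),(497,200),(517,288),(243,360)],(225,165)); ss=u([(275,185),(323,122),(620,225)],(180,165)); 
def fit(o,ti,tp,si,sp):
    def r(q,cams):
        out=[]
        if 't' in cams: out.append(proj(T,W(q,o[ti]))-tp)
        if 's' in cams: out.append(proj(S,W(q,o[si]))-sp)
        return np.vstack(out).ravel()
    for cams in ('t','s','ts'):
        q=least_squares(r,[.45,0,1.5+np.pi*0],args=(cams,)).x
        print(cams,np.round(q,4),np.round(r(q,cams),1))
    return q
print("corner heights check:",[np.linalg.norm(ray(T,bt[i],.018)-ray(T,bt[(i+1)%4],.018)).round(3) for i in range(4)],[np.linalg.norm(ray(T,st[i],.044)-ray(T,st[(i+1)%4],.044)).round(3) for i in range(4)])
b=fit(bo,[0,1,2,3],bt,[0,1,2,3],bs)
s=fit(so,[0,1,2,3],st,[1,2,3],ss)
c=W(b,[[0,0,0]])[0];d=W(s,[[30/1e3,90/1e3,0],[.03,-.09,0],[0,.09,0]])-c
Rm=np.array([[np.cos(b[2]),np.sin(b[2])],[-np.sin(b[2]),np.cos(b[2])]])
print("stone corners in board",(Rm@d[:,:2].T).T.round(4))
print("pivot",W(b,[[.046,.136,.032]]))
for n,p in(("top",T),("scene",S)): print(n,proj(p,W(b,[[.046,.136,.032],[.046,.136,.112]])).round(1))
pickle.dump((b,s),open("fit.pkl","wb"))
E
python3 fit.py
```

```text
corner heights check: [np.float64(0.337), np.float64(0.133), np.float64(0.339), np.float64(0.136)] [np.float64(0.179), np.float64(0.057), np.float64(0.179), np.float64(0.06)]
t [ 0.5464 -0.0516  0.2012] [-0.7 -0.   0.1 -0.4  0.5  0.5  0.1 -0.1]
s [ 0.5507 -0.049   0.1991] [ 0.   0.7 -1.2 -0.3  0.2 -0.2  0.9 -0.6]
ts [ 0.5483 -0.0507  0.1998] [-1.  -0.7 -0.2 -0.9  0.2 -0.  -0.2 -0.8  0.2 -0.2 -1.  -1.   0.4 -0.9
  1.  -1.4]
t [ 0.5258 -0.0449  0.2583] [-0.4 -0.1 -0.2 -0.3  0.5  0.4  0.1 -0. ]
s [ 0.5293 -0.0419  0.2571] [-1.1  0.2  0.5 -0.3  0.7 -0. ]
ts [ 0.5269 -0.044   0.2602] [-0.7 -0.4 -0.6 -0.7  0.2  0.  -0.2 -0.3 -1.1 -0.5  0.5 -1.   0.6 -0.9]
stone corners in board [[ 0.0049  0.1024]
 [ 0.0157 -0.0772]
 [-0.025   0.1006]]
pivot [[0.56640117 0.09176833 0.032     ]]
top [[255.7 207.4]
 [254.4 205.4]]
scene [[298.1 241.5]
 [299.4 218.6]]
```

The three grey or stone-like candidates in the top view are:
- The grey block on the board at (299,221), 180x60 mm.
- The small grey block at (258,280).
- The purple block at (301,143).

The block on the board is the stone, because it is grey and the larger of the two. The enlarged crop confirms this, with measured sides of 179x58 mm. The stop stands up at top (254,203) / scene (298,230).

```bash
cat >> h.py <<'E'
b,s0=pickle.load(open("fit.pkl","rb")) if __import__("os").path.exists("fit.pkl") else (None,None)
def own(P):
    c,s=np.cos(b[2]),np.sin(b[2]);d=np.array(P[:2])-b[:2];return np.array([c*d[0]+s*d[1],-s*d[0]+c*d[1],P[2]])
def go(x,y,z,rel=0):  # board own xy (m), TCP z; prints units
    from plant import sense
    st=sense();p=np.array(st["eef_pos"]);r=R.from_quat(st["ee_rot"])
    t=W(b,[[x,y,z]])[0];d=r.inv().apply(t-p)/.03
    ty=r.apply([0,1,0]);a=np.arctan2(ty[1],ty[0]);sp=-(b[2]+rel-a)
    print("shift",d.round(2),"spin",round((sp+np.pi)%(2*np.pi)-np.pi,3),"| own now",own(p).round(4),"F",np.round(st["contact_force"],1),"t",round(st["time"],2),"w",round(st["width"],4),"q",np.round(st["joints"],2))
E
python3 -c "
from h import *
go(.125,.139,.25)"
```

```text
shift [-19.62  -8.94   1.8 ] spin 1.094 | own now [-0.275   0.6472  0.3039] F [ 0.1 -0.  -0.7] t 0.7 w 0.0855 q [ 1.16  0.33 -0.19  1.05 -0.    1.44]
```

Request:
{"op": "jog_arm", "data": {
  "plan": "-19.6 -8.9 1 1.09;-19.6 -8.9 1 1.09;-19.6 -8.9 1 1.09;-19.6 -8.9 1 1.09;-19.6 -8.9 1 1.09",
  "claw": 0
}}

```text
time: 1.12
eef_pos: [0.3101, 0.3932, 0.2943]
ee_rot: [0.438, 0.899, 0.0, 0.0]
contact_force: [0.5, -0.1, 0.3]
width: 0.0254
```

```bash
python3 -c "
from h import *
go(.125,.139,.25)"
```

```text
shift [-14.27   2.94   1.48] spin 0.464 | own now [-0.1454  0.4823  0.2943] F [ 0.5 -0.1  0.3] t 1.12 w 0.0254 q [ 0.76  0.24 -0.33  0.99  0.    1.66]
```

Request:
{"op": "jog_arm", "data": {
  "plan": "-14.3 2.9 1.5 0.464;-14.3 2.9 1.5 0.464;-14.3 2.9 1.5 0.464;-14.3 2.9 1.5 0.464;-14.3 2.9 1.5 0.464"
}}

```text
time: 1.53
eef_pos: [0.4687, 0.2591, 0.273]
ee_rot: [0.632, 0.775, 0.0, 0.0]
contact_force: [0.3, 0.4, 0.5]
width: 0.0001
```

```bash
python3 -c "
from h import *
go(.125,.139,.25)"
```

```text
shift [-6.02  4.71  0.77] spin 0.002 | own now [-0.0165  0.3194  0.273 ] F [0.3 0.4 0.5] t 1.53 w 0.0001 q [ 0.37  0.32 -0.28  0.97  0.    1.74]
```

Request:
{"op": "jog_arm", "data": {
  "plan": "-6.02 4.71 0.8 0;-6.02 4.71 0.8 0;-6.02 4.71 0.8 0;-6.02 4.71 0.8 0;-6.02 4.71 0.8 0"
}}

```text
time: 1.95
eef_pos: [0.6269, 0.1253, 0.251]
ee_rot: [0.631, 0.776, 0.0, 0.0]
contact_force: [0.8, 1.2, -0.5]
width: 0.0001
```

```bash
python3 -c "
from h import *
go(.115,.139,.155)"
```

```text
shift [-0.6  0.1  3.2] spin 0.005 | own now [0.112  0.1568 0.251 ] F [ 0.8  1.2 -0.5] t 1.95 w 0.0001 q [ 0.08  0.53 -0.02  1.02  0.    1.45]
```

Request:
{"op": "jog_arm", "data": {
  "plan": "-0.6 0.1 0 0.005;-0.6 0.1 0 0.005;-0.6 0.1 1.2 0.005;-0.6 0.1 2.4 0.005;-0.6 0.1 3.2 0.005"
}}

```text
time: 2.37
eef_pos: [0.6307, 0.1103, 0.1528]
ee_rot: [0.633, 0.774, -0.001, -0.001]
contact_force: [-0.8, -0.6, -0.4]
width: 0.0001
```

```bash
python3 - <<'E'
from h import *
import cv2
from plant import get_image
for n in ("scene","top"):
    p=get_image(n);pickle.dump(p,open(n+"1.pkl","wb"))
    f=p["frame"][:,:,::-1]
    a=f[150:270,220:360] if n=="scene" else f[155:255,215:345]
    cv2.imwrite(f"pics/{n}1.png",cv2.resize(a,None,fx=5,fy=5,interpolation=cv2.INTER_CUBIC))
go(.115,.139,.155)
E
```

```text
shift [-0.1   0.15 -0.15] spin 0.001 | own now [0.1104 0.142  0.1507] F [-0.5  0.4 -0.7] t 2.47 w -0.0001 q [ 0.06  0.62 -0.13  0.83  0.    1.43]
```

View pics/scene1.png

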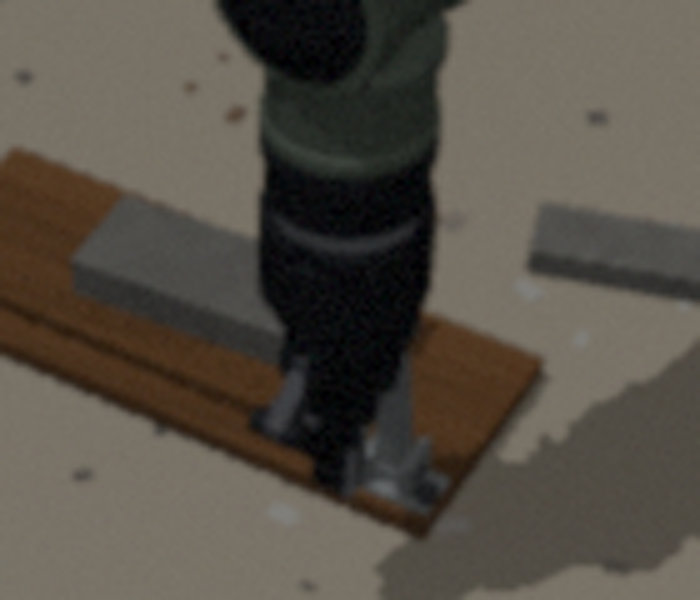

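View pics/top1.png

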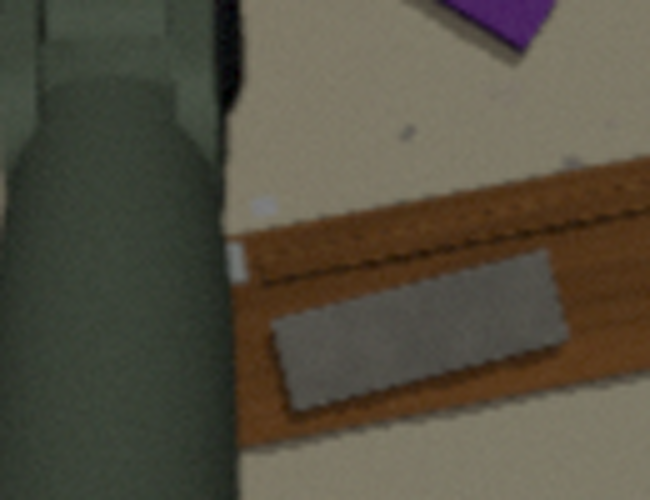

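Request:
{"op": "jog_arm", "data": {
  "plan": "0 -0.3 -0.2 0;0 -0.55 -0.3 0;0 -0.75 -0.3 0;0 -0.95 -0.3 0;0 -1.15 -0.3 0"
}}

```text
time: 2.88
eef_pos: [0.5983, 0.1031, 0.166]
ee_rot: [0.633, 0.774, 0.001, 0.001]
contact_force: [1.4, 0.1, 0.9]
width: 0.0003
```

Request:
{"op": "jog_arm", "data": {
  "plan": "0 -0.2 0 0;0 -0.4 0 0;0 -0.6 0 0;0 -0.8 0 0;0 -1 0 0"
}}

```text
time: 3.3
eef_pos: [0.5684, 0.097, 0.1641]
ee_rot: [0.633, 0.774, -0.0, 0.0]
contact_force: [2.0, 0.7, -0.2]
width: -0.0002
```

```bash
python3 - <<'E'
from h import *
go(.028,.139,.151)
E
```

```text
shift [-0.06 -0.7   0.44] spin 0.0 | own now [0.049  0.1407 0.1641] F [ 2.   0.7 -0.2] t 3.3 w -0.0002 q [ 0.04  0.5  -0.31  0.76 -0.    1.41]
```

Request:
{"op": "jog_arm", "data": {
  "plan": "0 -0.2 0.05 0;0 -0.4 0.15 0;0 -0.6 0.27 0;0 -0.75 0.4 0;0 -0.9 0.55 0"
}}

```text
time: 3.72
eef_pos: [0.5418, 0.0917, 0.1473]
ee_rot: [0.633, 0.774, -0.0, -0.0]
contact_force: [-0.5, 0.5, 2.7]
width: 0.0
```

Request:
{"op": "jog_arm", "data": {
  "plan": "0 -0.1 0.13 0;0 -0.18 0.27 0;0 -0.24 0.4 0;0 -0.3 0.52 0;0 -0.35 0.65 0"
}}

```text
time: 4.13
eef_pos: [0.5319, 0.0897, 0.1277]
ee_rot: [0.633, 0.774, -0.0, -0.0]
contact_force: [-1.2, 1.1, 2.1]
width: -0.0001
```

```bash
python3 - <<'E'
from h import *
go(.008,.139,.125)
E
```

```text
shift [-0.06 -0.12  0.09] spin 0.0 | own now [0.0117 0.1408 0.1277] F [-1.2  1.1  2.1] t 4.13 w -0.0001 q [ 0.03  0.49 -0.45  0.63 -0.    1.4 ]
```

Request:
{"op": "jog_arm", "data": {
  "plan": "0 -0.1 0.08 0;0 -0.1 0.16 0;0 -0.1 0.24 0;0 -0.1 0.3 0;0 -0.1 0.3 0"
}}

```text
time: 4.55
eef_pos: [0.5289, 0.0891, 0.1187]
ee_rot: [0.633, 0.774, -0.0, -0.0]
contact_force: [-0.3, -0.3, 0.2]
width: -0.0
```

Request:
{"op": "jog_arm", "data": {
  "plan": "0 0 0.04 0;0 0 0.08 0;0 0 0.08 0"
}}

```text
time: 4.8
eef_pos: [0.5292, 0.0891, 0.1167]
ee_rot: [0.633, 0.774, -0.0, -0.0]
contact_force: [-1.4, 0.5, 0.6]
width: 0.0001
```

Request:
{"op": "jog_arm", "data": {
  "plan": "0 0 0.03 0;0 0 0.06 0;0 0 0.06 0"
}}

```text
time: 5.05
eef_pos: [0.5292, 0.0891, 0.1149]
ee_rot: [0.633, 0.774, -0.0, -0.0]
contact_force: [-0.5, -0.2, 0.7]
width: -0.0001
```

Request:
{"op": "jog_arm", "data": {
  "plan": "0 0 0.03 0;0 0 0.05 0;0 0 0.05 0"
}}

```text
time: 5.3
eef_pos: [0.5292, 0.0891, 0.1135]
ee_rot: [0.633, 0.774, -0.0, -0.0]
contact_force: [-1.4, -0.9, 2.7]
width: 0.0002
```

```bash
python3 - <<'E'
from h import *
import cv2
from plant import get_image
go(.008,.139,.125)
p=get_image("scene");pickle.dump(p,open("scene2.pkl","wb"))
a=p["frame"][150:270,220:360,::-1]
cv2.imwrite("pics/scene2.png",cv2.resize(a,None,fx=5,fy=5,interpolation=cv2.INTER_CUBIC))
go(.008,.139,.125)
E
```

```text
shift [-0.06 -0.03 -0.38] spin 0.0 | own now [0.009  0.1407 0.1135] F [-1.4 -0.9  2.7] t 5.3 w 0.0002 q [ 0.03  0.51 -0.47  0.6  -0.    1.4 ]
shift [-0.06 -0.03 -0.38] spin 0.0 | own now [0.009  0.1407 0.1136] F [-1.4 -1.4  3. ] t 5.35 w 0.0005 q [ 0.03  0.51 -0.46  0.6  -0.    1.4 ]
```

View pics/scene2.png

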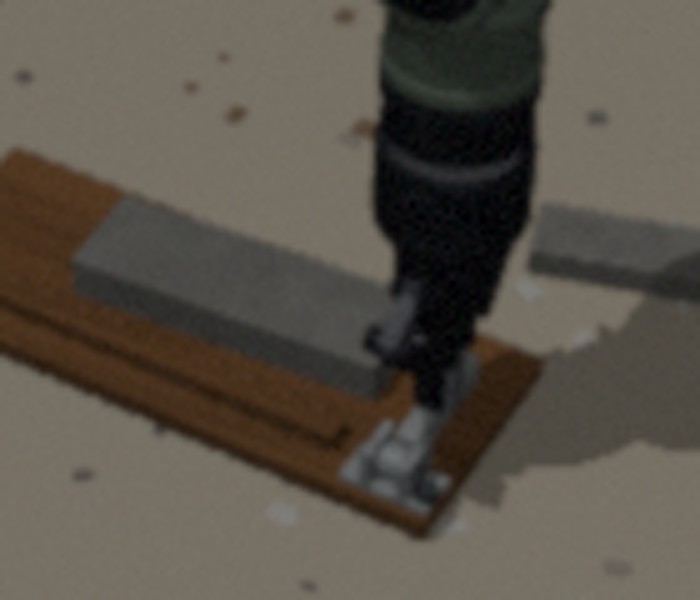

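The image shows the stop lying roughly level, extending from its bracket at crop (400,460) to beneath the fingers at (430,400). I'll press down a little more to confirm it's on its limit.

Request:
{"op": "jog_arm", "data": {
  "plan": "0 0 0.02 0;0 0 0.03 0;0 0 0.03 0"
}}

```text
time: 5.6
eef_pos: [0.5292, 0.0891, 0.1132]
ee_rot: [0.633, 0.774, -0.0, 0.0]
contact_force: [-3.4, 0.0, 8.5]
width: -0.0002
```

Request:
{"op": "jog_arm", "data": {
  "plan": "0 0 0.02 0;0 0 0.03 0;0 0 0.03 0"
}}

```text
time: 5.85
eef_pos: [0.5292, 0.0891, 0.113]
ee_rot: [0.633, 0.774, 0.0, 0.0]
contact_force: [-4.3, -0.7, 14.2]
width: 0.0001
```

Request:
{"op": "jog_arm", "data": {
  "plan": "0 0 -0.1 0;0 0 -0.6 0;0 0 -1.6 0;0 0 -2.4 0;0 0 -2.4 0",
  "claw": 85
}}

```text
time: 6.27
eef_pos: [0.5323, 0.0893, 0.1881]
ee_rot: [0.633, 0.774, 0.003, 0.003]
contact_force: [0.5, -0.7, -0.2]
width: 0.0607
```

```bash
python3 - <<'E'
from h import *
go(-.020,.011,.16,rel=.06)
E
```

```text
shift [-4.31 -1.08  0.93] spin -0.06 | own now [0.0121 0.1404 0.1881] F [ 0.5 -0.7 -0.2] t 6.27 w 0.0607 q [ 0.03  0.41 -0.39  0.76  0.    1.4 ]
```

Request:
{"op": "jog_arm", "data": {
  "plan": "-1.2 -0.3 0.1 -0.06;-2.4 -0.6 0.3 -0.06;-3.6 -0.9 0.5 -0.06;-4.31 -1.08 0.7 -0.06;-4.31 -1.08 0.9 -0.06"
}}

```text
time: 6.68
eef_pos: [0.5235, -0.0479, 0.1562]
ee_rot: [0.612, 0.791, -0.0, 0.001]
contact_force: [0.5, -0.6, 0.1]
width: 0.0848
```

```bash
python3 - <<'E'
from h import *
import cv2
from plant import get_image
for n in ("scene","top"):
    p=get_image(n);pickle.dump(p,open(n+"3.pkl","wb"))
    f=p["frame"][:,:,::-1]
    a=f[150:270,180:340] if n=="scene" else f[155:255,225:375]
    cv2.imwrite(f"pics/{n}3.png",cv2.resize(a,None,fx=5,fy=5,interpolation=cv2.INTER_CUBIC))
go(-.020,.011,.103,rel=.06)
E
```

```text
shift [-0.01  0.14  1.75] spin -0.002 | own now [-0.0241  0.0111  0.1554] F [0.1 0.  0.4] t 6.78 w 0.0852 q [-0.23  0.43 -0.46  0.68  0.    1.09]
```

View pics/scene3.png

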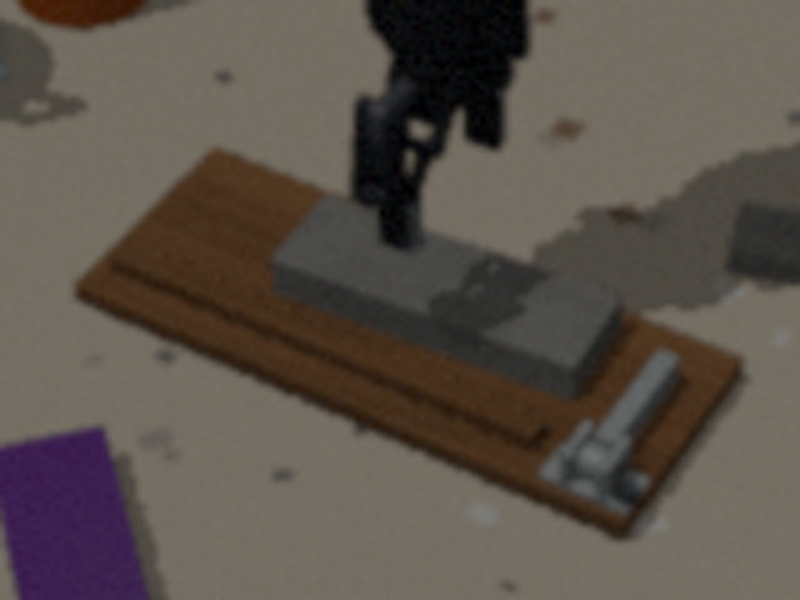

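View pics/top3.png

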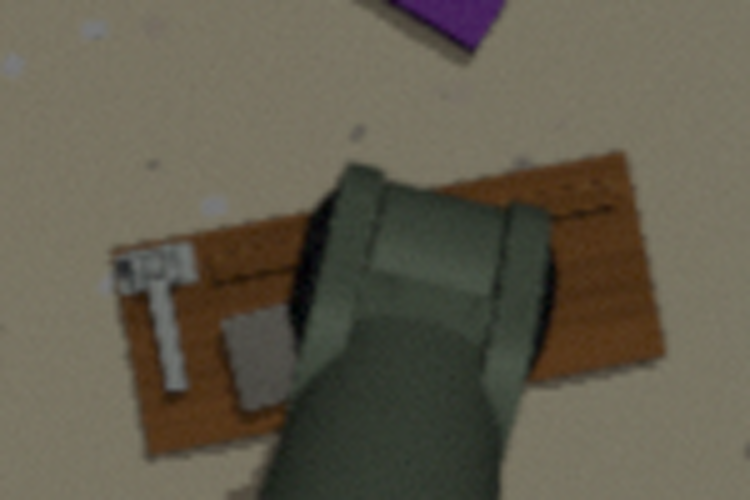

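```bash
python3 - <<'E'
from h import *
T,S=load("top3"),load("scene3")
u=lambda x,y,o:((x+.5)/5-.5+o[0],(y+.5)/5-.5+o[1])
for q in [(162,290),(170,350),(174,385)]: print("bar top",own(ray(T,u(*q,(225,155)),.041)).round(4))
for q in [(675,357)]: print("bar scene tip top",own(ray(S,u(*q,(180,150)),.041)).round(4))
# finger
for x in (.020,.025,.030,.035): print(x,((proj(S,W(b,[[x,.011,.0955]]))[0]+.5-np.array([180,150]))*5).round(0))
print("stone front top corners",[own(ray(T,u(*q,(225,155)),.044)).round(4) for q in [(222,318),(243,410)]],[own(ray(S,u(*q,(180,150)),.044)).round(4) for q in [(575,360),(275,262),(323,198),(620,300)]])
E
```

```text
bar top [0.0281 0.1347 0.041 ]
bar top [-0.0102  0.1368  0.041 ]
bar top [-0.0324  0.1384  0.041 ]
bar scene tip top [-0.0309  0.142   0.041 ]
0.02 [405. 249.]
0.025 [400. 254.]
0.03 [394. 260.]
0.035 [389. 266.]
stone front top corners [array([0.0034, 0.1006, 0.044 ]), array([-0.0562,  0.0984,  0.044 ])] [array([0.    , 0.1002, 0.044 ]), array([ 0.0172, -0.0729,  0.044 ]), array([-0.0392, -0.0792,  0.044 ]), array([-0.051,  0.099,  0.044])]
```

Request:
{"op": "jog_arm", "data": {
  "plan": "0 0.14 0.4 0;0 0.14 0.9 0;0 0.14 1.3 0;0 0.14 1.6 0;0 0.14 1.7 0"
}}

```text
time: 7.2
eef_pos: [0.5266, -0.0416, 0.1039]
ee_rot: [0.609, 0.793, -0.0, -0.001]
contact_force: [-0.1, 1.0, 0.3]
width: 0.0848
```

```bash
python3 - <<'E'
from h import *
go(-.020,.011,.103,rel=.06)
E
```

```text
shift [-0.07 -0.02  0.03] spin 0.002 | own now [-0.0195  0.0132  0.1039] F [-0.1  1.   0.3] t 7.2 w 0.0848 q [-0.22  0.51 -0.49  0.57  0.    1.09]
```

Request:
{"op": "jog_arm", "data": {
  "plan": "0 0 0.03 0;0 0 0.03 0;0 0 0.03 0;0 0 0.03 0;0 0 0.03 0",
  "claw": 50,
  "squeeze": 20
}}

```text
time: 7.62
eef_pos: [0.5275, -0.0427, 0.1052]
ee_rot: [0.609, 0.793, 0.001, 0.0]
contact_force: [0.7, 2.0, -1.2]
width: 0.0589
```

```bash
python3 - <<'E'
from h import *
go(-.020,.011,.103)
E
```

```text
shift [-0.03 -0.04  0.07] spin 0.06 | own now [-0.0188  0.0119  0.1052] F [ 0.7  2.  -1.2] t 7.62 w 0.0589 q [-0.22  0.51 -0.49  0.57  0.    1.09]
```

Request:
{"op": "jog_arm", "data": {
  "plan": "0 0 0 0.03;0 0 0 0.06;0 0 0 0.06"
}}

```text
time: 7.87
eef_pos: [0.5274, -0.0432, 0.1052]
ee_rot: [0.633, 0.774, 0.0, 0.0]
contact_force: [0.7, 0.1, -1.4]
width: 0.0593
```

Request:
{"op": "jog_arm", "data": {
  "plan": "0 0.1 0 0;0 0.2 0 0;0 0.3 0 0;0 0.4 0 0;0 0.45 0 0"
}}

```text
time: 8.28
eef_pos: [0.5391, -0.0407, 0.1051]
ee_rot: [0.633, 0.774, -0.001, -0.001]
contact_force: [-6.9, -1.8, 6.8]
width: 0.0591
```

```bash
python3 - <<'E'
from h import *
go(0,.011,.103)
E
```

```text
shift [-0.02  0.23  0.07] spin 0.0 | own now [-0.007   0.0116  0.1051] F [-6.9 -1.8  6.8] t 8.28 w 0.0591 q [-0.21  0.53 -0.46  0.59 -0.    1.16]
```

Request:
{"op": "jog_arm", "data": {
  "plan": "0 0 0 0;0 0 0 0"
}}

```text
time: 8.45
eef_pos: [0.5393, -0.0406, 0.1051]
ee_rot: [0.633, 0.774, -0.001, -0.001]
contact_force: [-5.1, -0.6, 3.5]
width: 0.0593
```

Request:
{"op": "jog_arm", "data": {
  "plan": "0 0.05 0 0;0 0.1 0 0;0 0.1 0 0"
}}

```text
time: 8.7
eef_pos: [0.542, -0.0401, 0.1052]
ee_rot: [0.633, 0.774, -0.001, -0.001]
contact_force: [-5.9, -1.0, 5.6]
width: 0.0595
```

Request:
{"op": "jog_arm", "data": {
  "plan": "0 0.04 0 0;0 0.07 0 0;0 0.07 0 0"
}}

```text
time: 8.95
eef_pos: [0.5439, -0.0397, 0.1052]
ee_rot: [0.633, 0.774, -0.002, -0.001]
contact_force: [-5.5, -1.5, 6.1]
width: 0.0592
```

Request:
{"op": "jog_arm", "data": {
  "plan": "0 0.04 0 0;0 0.07 0 0;0 0.07 0 0"
}}

```text
time: 9.2
eef_pos: [0.546, -0.0393, 0.1052]
ee_rot: [0.633, 0.774, -0.002, -0.001]
contact_force: [-6.9, -1.6, 5.6]
width: 0.0594
```

```bash
python3 - <<'E'
from h import *
go(0,.011,.103)
E
```

```text
shift [-0.02  0.    0.07] spin 0.0 | own now [-0.      0.0116  0.1052] F [-6.9 -1.6  5.6] t 9.2 w 0.0594 q [-0.21  0.54 -0.44  0.6  -0.    1.16]
```

Request:
{"op": "jog_arm", "data": {
  "plan": "0 0.03 0 0;0 0.05 0 0;0 0.05 0 0"
}}

```text
time: 9.45
eef_pos: [0.5473, -0.039, 0.1051]
ee_rot: [0.633, 0.774, -0.002, -0.001]
contact_force: [-6.5, -1.7, 6.5]
width: 0.0589
```

Request:
{"op": "jog_arm", "data": {
  "plan": "0 0.03 0 0;0 0.05 0 0;0 0.05 0 0"
}}

```text
time: 9.7
eef_pos: [0.5479, -0.0388, 0.1052]
ee_rot: [0.633, 0.774, -0.002, -0.001]
contact_force: [-10.0, -2.6, 9.7]
width: 0.0589
```

Request:
{"op": "jog_arm", "data": {
  "plan": "0 0.03 0 0;0 0.05 0 0;0 0.05 0 0"
}}

```text
time: 9.95
eef_pos: [0.5481, -0.0387, 0.1051]
ee_rot: [0.633, 0.774, -0.004, -0.002]
contact_force: [-12.4, -2.7, 13.1]
width: 0.0594
```

Request:
{"op": "jog_arm", "data": {
  "plan": "0 -0.08 0 0;0 -0.08 0 0"
}}

```text
time: 10.12
eef_pos: [0.5477, -0.0389, 0.1051]
ee_rot: [0.633, 0.774, -0.002, -0.001]
contact_force: [-7.1, -0.9, 5.8]
width: 0.0593
```

Request:
{"op": "jog_arm", "data": {
  "plan": "0.1 0 0 0;0.2 0 0 0;0.3 0 0 0;0.4 0 0 0;0.5 0 0 0"
}}

```text
time: 10.53
eef_pos: [0.5455, -0.0271, 0.1052]
ee_rot: [0.634, 0.774, -0.004, 0.002]
contact_force: [-6.8, -12.2, 2.4]
width: 0.0593
```

```bash
python3 - <<'E'
from h import *
import cv2
from plant import get_image
for n in ("scene","top"):
    p=get_image(n);pickle.dump(p,open(n+"4.pkl","wb"))
    f=p["frame"][:,:,::-1]
    a=f[150:270,180:340] if n=="scene" else f[155:255,225:375]
    cv2.imwrite(f"pics/{n}4.png",cv2.resize(a,None,fx=5,fy=5,interpolation=cv2.INTER_CUBIC))
go(0,.042,.103)
E
```

```text
shift [ 0.59 -0.06  0.07] spin -0.001 | own now [0.0019 0.0243 0.1051] F [-4.8 -8.8  4.3] t 10.63 w 0.0592 q [-0.18  0.53 -0.44  0.59 -0.01  1.19]
```

View pics/scene4.png

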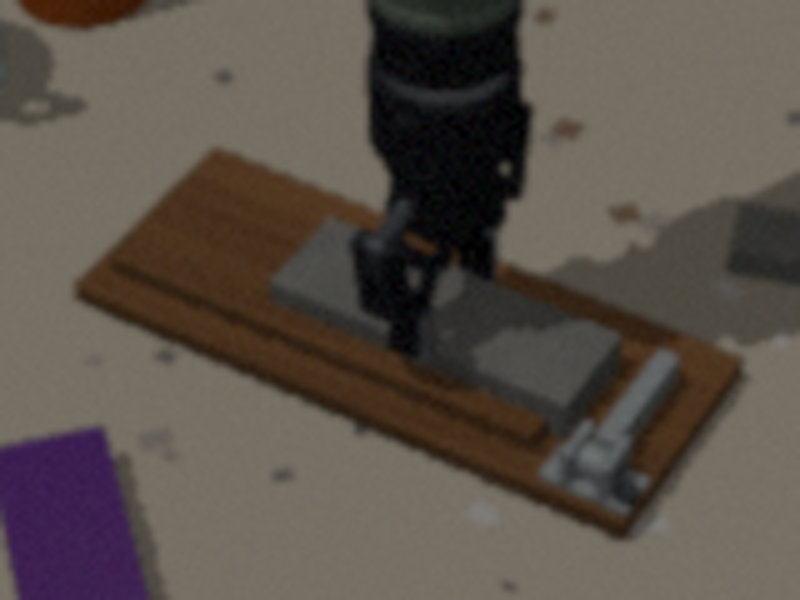

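View pics/top4.png

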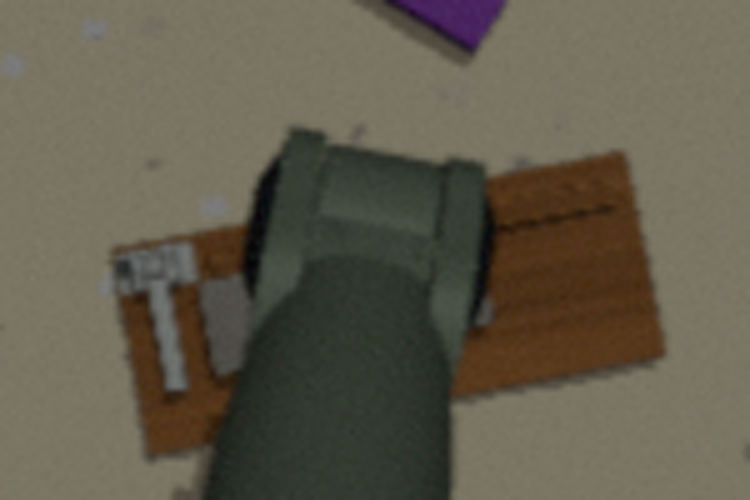

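Request:
{"op": "jog_arm", "data": {
  "plan": "0 -0.05 -0.02 0;0 -0.05 -0.02 0"
}}

```text
time: 10.8
eef_pos: [0.5445, -0.0244, 0.1051]
ee_rot: [0.633, 0.774, -0.001, -0.0]
contact_force: [-1.8, -1.7, -2.6]
width: 0.0594
```

Request:
{"op": "jog_arm", "data": {
  "plan": "0.06 0 0 0;0.12 0 0 0;0.18 0 0 0;0.24 0 0 0;0.3 0 0 0"
}}

```text
time: 11.22
eef_pos: [0.5428, -0.0156, 0.1052]
ee_rot: [0.633, 0.774, -0.001, 0.0]
contact_force: [-2.8, -5.1, -3.3]
width: 0.0595
```

```bash
python3 - <<'E'
from h import *
go(0.002,.042,.105)
E
```

```text
shift [0.22 0.01 0.  ] spin -0.0 | own now [0.0016 0.0355 0.1052] F [-2.8 -5.1 -3.3] t 11.22 w 0.0595 q [-0.16  0.53 -0.45  0.59 -0.    1.21]
```

Request:
{"op": "jog_arm", "data": {
  "plan": "0.03 0 0.01 0;0.06 0 0.01 0;0.09 0 0.01 0;0.09 0 0.01 0"
}}

```text
time: 11.55
eef_pos: [0.5424, -0.0133, 0.1051]
ee_rot: [0.633, 0.774, -0.002, 0.0]
contact_force: [-3.5, -6.3, -1.3]
width: 0.059
```

Request:
{"op": "jog_arm", "data": {
  "plan": "0.03 0 0 0;0.06 0 0 0;0.06 0 0 0"
}}

```text
time: 11.8
eef_pos: [0.542, -0.0116, 0.1051]
ee_rot: [0.633, 0.774, -0.002, 0.0]
contact_force: [-3.9, -5.3, -1.1]
width: 0.0593
```

Request:
{"op": "jog_arm", "data": {
  "plan": "0.02 0 0 0;0.04 0 0 0;0.04 0 0 0"
}}

```text
time: 12.05
eef_pos: [0.5418, -0.0105, 0.1051]
ee_rot: [0.633, 0.774, -0.002, 0.001]
contact_force: [-3.3, -5.7, -1.3]
width: 0.0592
```

Request:
{"op": "jog_arm", "data": {
  "plan": "0.02 0 0 0;0.04 0 0 0;0.04 0 0 0"
}}

```text
time: 12.3
eef_pos: [0.5416, -0.0093, 0.1051]
ee_rot: [0.633, 0.774, -0.002, 0.001]
contact_force: [-3.5, -6.4, -1.0]
width: 0.0592
```

Request:
{"op": "jog_arm", "data": {
  "plan": "0.02 0 0 0;0.04 0 0 0;0.04 0 0 0"
}}

```text
time: 12.55
eef_pos: [0.5413, -0.0081, 0.1051]
ee_rot: [0.633, 0.774, -0.002, 0.0]
contact_force: [-3.0, -6.4, -0.7]
width: 0.0593
```

Request:
{"op": "jog_arm", "data": {
  "plan": "0.02 0 0 0;0.04 0 0 0;0.04 0 0 0"
}}

```text
time: 12.8
eef_pos: [0.5412, -0.0078, 0.1051]
ee_rot: [0.633, 0.774, -0.002, 0.001]
contact_force: [-2.7, -8.6, -1.4]
width: 0.0591
```

Request:
{"op": "jog_arm", "data": {
  "plan": "0.02 0 0 0;0.04 0 0 0;0.04 0 0 0"
}}

```text
time: 13.05
eef_pos: [0.5412, -0.0075, 0.1051]
ee_rot: [0.633, 0.774, -0.003, 0.002]
contact_force: [-1.7, -11.7, -3.1]
width: 0.0594
```

```bash
python3 - <<'E'
from h import *
import cv2
from plant import get_image
for n in ("scene","top"):
    p=get_image(n);pickle.dump(p,open(n+"5.pkl","wb"))
    f=p["frame"][:,:,::-1]
    a=f[150:270,180:340] if n=="scene" else f[190:240,225:300]
    k=5 if n=="scene" else 8
    cv2.imwrite(f"pics/{n}5.png",cv2.resize(a,None,fx=k,fy=k,interpolation=cv2.INTER_CUBIC))
go(0.002,.042,.105)
E
```

```text
shift [-0.06  0.01  0.01] spin -0.001 | own now [0.0016 0.0437 0.1051] F [ -2.4 -11.5  -2.9] t 13.15 w 0.0594 q [-0.15  0.53 -0.46  0.59 -0.01  1.23]
```

View pics/top5.png

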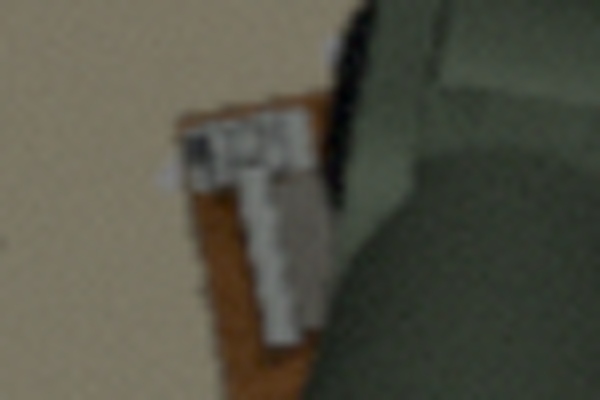

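View pics/scene5.png

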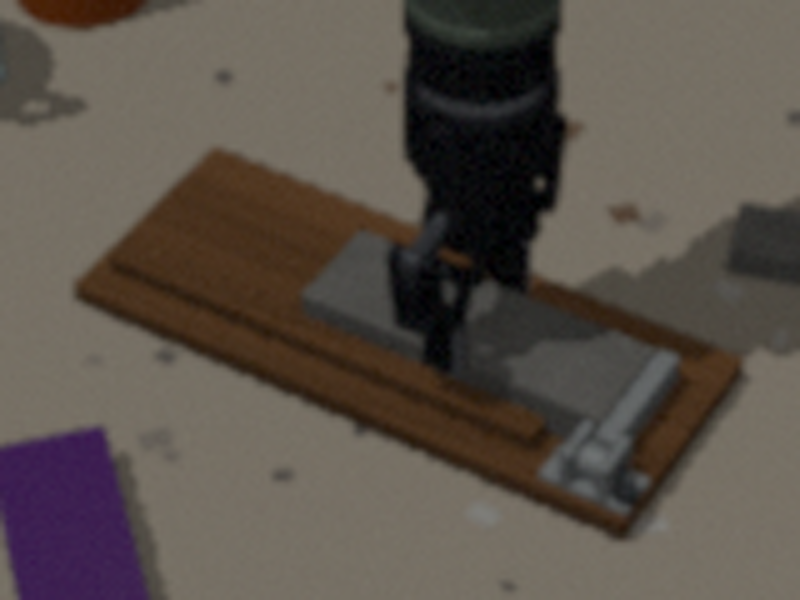

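The stone is at the stop: in the top picture its end meets the bar at crop (285,240). In the scene picture the stone's end sits under the bar at (640,380). I'll add a little push to reach about 10 N on the stop.

Request:
{"op": "jog_arm", "data": {
  "plan": "0.02 0 0 0;0.04 0 0 0;0.05 0 0 0;0.05 0 0 0"
}}

```text
time: 13.48
eef_pos: [0.5412, -0.0072, 0.1052]
ee_rot: [0.634, 0.774, -0.004, 0.003]
contact_force: [-1.3, -15.6, -4.3]
width: 0.0594
```

Request:
{"op": "jog_arm", "data": {
  "plan": "0 0 0 0;0 0 0 0;0 0 0 0;0 0 0 0;0 0 0 0"
}}

```text
time: 13.9
eef_pos: [0.5412, -0.0072, 0.1052]
ee_rot: [0.634, 0.773, -0.004, 0.003]
contact_force: [-2.8, -14.8, -3.8]
width: 0.059
```

Request:
{"op": "jog_arm", "data": {
  "plan": "0 0 0 0;0 0 0 0;0 0 0 0;0 0 0 0;0 0 0 0"
}}

```text
time: 14.32
eef_pos: [0.5412, -0.0072, 0.1052]
ee_rot: [0.634, 0.773, -0.004, 0.003]
contact_force: [-2.1, -15.8, -3.9]
width: 0.0588
```

Request:
{"op": "jog_arm", "data": {
  "plan": "0 0 0 0;0 0 0 0;0 0 0 0;0 0 0 0;0 0 0 0"
}}

```text
time: 14.73
eef_pos: [0.5412, -0.0072, 0.1052]
ee_rot: [0.634, 0.773, -0.004, 0.003]
contact_force: [-0.9, -16.1, -3.5]
width: 0.0595
```

Request:
{"op": "jog_arm", "data": {
  "plan": "-0.06 0 0 0;-0.12 0 0 0;-0.12 0.05 0 0;-0.12 0.08 0 0;-0.12 0.1 0 0"
}}

```text
time: 15.15
eef_pos: [0.5417, -0.0078, 0.1051]
ee_rot: [0.633, 0.774, -0.004, -0.001]
contact_force: [-12.2, -8.7, 9.8]
width: 0.0593
```

Request:
{"op": "jog_arm", "data": {
  "plan": "0 0.02 0 0;0 0.04 0 0;0 0.04 0 0"
}}

```text
time: 15.4
eef_pos: [0.5419, -0.0077, 0.1051]
ee_rot: [0.633, 0.774, -0.005, -0.001]
contact_force: [-13.8, -8.9, 10.6]
width: 0.0595
```

```bash
python3 - <<'E'
from h import *
go(0.002,.044,.105)
E
```

```text
shift [ 0.02 -0.01  0.  ] spin -0.0 | own now [0.0022 0.0434 0.1051] F [-13.8  -8.9  10.6] t 15.4 w 0.0595 q [-0.15  0.53 -0.45  0.6  -0.01  1.22]
```

Request:
{"op": "jog_arm", "data": {
  "plan": "0 -0.05 0 0;-0.02 -0.1 0 0;-0.02 -0.1 0 0"
}}

```text
time: 15.65
eef_pos: [0.5414, -0.008, 0.1051]
ee_rot: [0.633, 0.774, -0.002, -0.0]
contact_force: [-6.4, -4.7, 1.3]
width: 0.0595
```

Request:
{"op": "jog_arm", "data": {
  "plan": "0 0 0 0;0 0 0 0;0 0 0 0;0 0 0 0;0 0 0 0",
  "claw": 85
}}

```text
time: 16.07
eef_pos: [0.5435, -0.007, 0.1054]
ee_rot: [0.633, 0.774, 0.0, 0.0]
contact_force: [0.2, 0.1, -0.0]
width: 0.0853
```

```bash
python3 - <<'E'
from h import *
go(0.002,.044,.105)
E
```

```text
shift [ 0.01 -0.07  0.01] spin 0.001 | own now [0.004  0.0437 0.1054] F [ 0.2  0.1 -0. ] t 16.07 w 0.0853 q [-0.15  0.53 -0.45  0.59  0.    1.22]
```

Released. Next I'll raise the arm clear and look.

Request:
{"op": "jog_arm", "data": {
  "plan": "0 0 -0.5 0;0 0 -1.5 0;0 0 -2.7 0;0 0 -4 0;0 0 -5 0"
}}

```text
time: 16.48
eef_pos: [0.5435, -0.0072, 0.258]
ee_rot: [0.633, 0.774, 0.001, 0.001]
contact_force: [1.1, -0.2, 0.6]
width: 0.0854
```

Request:
{"op": "jog_arm", "data": {
  "plan": "-1.3 0 -0.5 0;-2.6 0 -0.5 0;-3.9 0 -0.5 0;-5.2 0 -0.5 0;-6.5 0 -0.5 0"
}}

```text
time: 16.9
eef_pos: [0.5821, -0.2, 0.2706]
ee_rot: [0.633, 0.774, 0.0, 0.0]
contact_force: [0.2, -0.2, 0.1]
width: 0.0851
```

```bash
python3 - <<'E'
from h import *
import cv2
from plant import get_image
for n in ("scene","top"):
    p=get_image(n);pickle.dump(p,open(n+"6.pkl","wb"))
    f=p["frame"][:,:,::-1]
    a=f[150:270,180:340] if n=="scene" else f[170:255,235:365]
    k=5 if n=="scene" else 6
    cv2.imwrite(f"pics/{n}6.png",cv2.resize(a,None,fx=k,fy=k,interpolation=cv2.INTER_CUBIC))
go(0.002,.042,.105)
E
```

```text
shift [ 6.65 -0.09  5.48] spin -0.006 | own now [ 0.0033 -0.1571  0.27  ] F [0.1 1.3 0.1] t 17.0 w 0.0851 q [-0.46  0.47 -0.06  1.04 -0.    0.92]
```

View pics/top6.png

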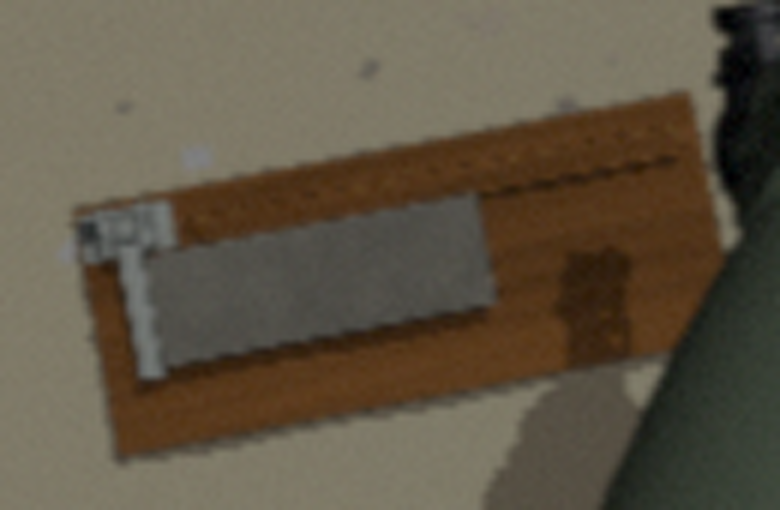

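View pics/scene6.png

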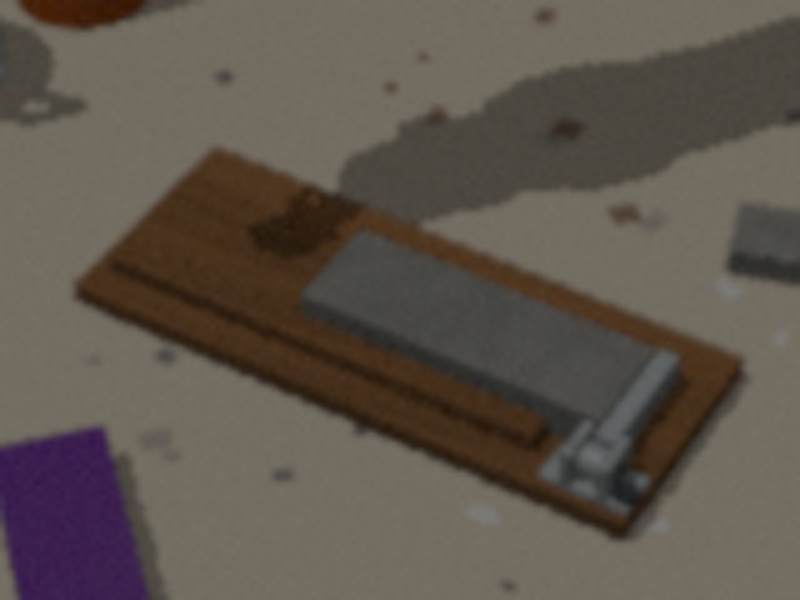

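```bash
python3 - <<'E'
from h import *
T=load("top6");S=load("scene6")
f=T["frame"].astype(float);sat=f[:,:,0]-f[:,:,2]   # red-blue: wood high, stone/table low
def edge(c0,c1,rlo,rhi,z,sign,row0,slope,cam=T,sat=sat):
    P=[]
    for c in range(c0,c1):
        m=row0+slope*(c-c0);rs=np.arange(int(m-3.5),int(m+4.5));v=sat[rs,c]
        g=sign*np.diff(v);
        g=np.clip(g,0,None)
        if g.sum()<8: continue
        P.append((c,(g*(rs[:-1]+.5)).sum()/g.sum()))
    P=np.array(P);k=np.polyfit(P[:,0],P[:,1],1);res=P[:,1]-np.polyval(k,P[:,0]);ok=abs(res)<1;k=np.polyfit(P[ok,0],P[ok,1],1)
    A=own(ray(cam,(c0,np.polyval(k,c0)),z));B=own(ray(cam,(c1,np.polyval(k,c1)),z))
    print("slope %.4f"%k[0],"n",ok.sum(),"rms %.2f"%res[ok].std(),"own",A.round(4),B.round(4));
cv=lambda x,y:((x+.5)/6-.5+235,(y+.5)/6-.5+170)
for nm,a,e,z,sg in [("stone far(-x) edge",(165,365),(485,307),.044,1),("stone rail edge",(180,250),(470,194),.044,-1),("board -x edge",(130,458),(480,391),.018,-1),("board +x edge",(185,188),(670,97),.018,1)]:
    a=cv(*a);e=cv(*e);print(nm,end=": ");edge(int(a[0]),int(e[0]),0,0,z,sg,a[1],(e[1]-a[1])/(e[0]-a[0]))
E
```

```text
stone far(-x) edge: slope -0.1864 n 53 rms 0.26 own [-0.0334  0.1301  0.044 ] [-0.0341 -0.0402  0.044 ]
stone rail edge: slope -0.1957 n 47 rms 0.18 own [0.0294 0.1118 0.044 ] [ 0.0302 -0.0432  0.044 ]
board -x edge: slope -0.1902 n 58 rms 0.17 own [-0.0718  0.1578  0.018 ] [-0.0719 -0.0316  0.018 ]
board +x edge: slope -0.1864 n 80 rms 0.28 own [0.062  0.1032 0.018 ] [ 0.0611 -0.1632  0.018 ]
```

```bash
python3 - <<'E'
from plant import job
print(job.hand_in())
E
```

```text
the job is handed in; nothing more can be done
None
```

The stop is down, and the stone lies along the rail with its end on the stop. I handed the job in at about 17 s; the hand-in gives no verdict.

- **Stop:** I flipped it down with the closed fingers and pressed until it hit its limit. My last reading was about 14 N, and the images show it level.
- **Stone:** I gripped it lightly, squared it to the board, and slid it on the board to the rail (hard contact felt) and then along the rail to the stop.
- **Push on the stop:** The hand pushed about 15 N along the board for about 1.3 s. About 5 to 6 N of that is sliding friction, so roughly 10 N reached the stop. This is an estimate, because the stop load can't be read directly.
- **Final seating:** I seated the stone against the rail once more, with the wrist reading about 14 N. Then I relaxed, opened the fingers and backed away.

**Last checks:**
- **Against the rail:** In the last top picture the stone's edges are parallel to the board within about 0.005 rad, and its rail side sits at own x of about 29 to 30 mm (the rail is at 30 mm).
- **Against the stop:** No gap shows at the stop.
- **Hand and bystanders:** The hand was free of contact. I didn't re-measure the basket, jug and canister, but the arm never went near them at their height.
- **Disagreement:** The two cameras placed the board about 4 mm apart. I relied on touch, not the images, for the final rail and stop contacts.

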